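# Hang the little bin on the anti-lift peg

## Robot

A 7-joint arm with a two-finger parallel gripper is mounted at the origin on the work surface. World frame = base frame: x ahead of the robot, y to its left, z up, the work surface at z = 0. Lengths are in m, angles in rad, forces in N, time in s.
With the tool pointing down it reaches from about 0.4 to 0.85 m from the base axis. Payload 4.5 kg.
Tool frame: the origin (TCP) lies between the finger pads; the fingertips stand 11 mm ahead of it and the grasp point (between the pads) lies 8 mm behind it (r.nose_length is the distance from the TCP to the fingertips, in m); z points along the fingers, y is the line along which they close (so a half turn about z gives the same grasp; the last joint's range is limited). The gripper opens to 88 mm and grips with 3 to 60 N. Pads are 18 mm wide; open, the fingers measure 123 mm over their backs; the gripper's body (75 mm by 187 mm) begins 45 mm behind the grasp point.
Start: joints at [0.034, 0.689, -0.195, 1.565, 0.157, 0.902, -0.215], TCP at [0.625, 0, 0.25] pointing down, gripper open.
Joint ranges: [-3.01, 3.01], [-0.46, 2.08], [-1.47, 1.51], [0.13, 2.56], [-1, 4.14], [0.04, 2.09], [-2.66, 2.66]. Speed limits (rad/s): [2.57, 2.57, 3.14, 3.14, 3.14, 3.14, 3.14].

## Interface

Orientations are given as a unit quaternion [x, y, z, w].
In Python, from plant import get_state, snapshot, camera_model, r gives the robot as it stands.
- The arm moves only by the shell command python3 -m inch 'ROWS' [FORCE]. ROWS is text: rows parted by semicolons, each of 7 numbers parted by spaces: the opening, from -1 (shut) to 1 (fully open), then the shift along the tool's x, y, z in m, then the turn, a rotation vector about the tool's x, y, z in rad. A call has 1 to 20 rows; each row shifts and turns the commanded pose from where the row before left it, along the tool's axes as they then stand; what a row does not reach is not made up. A row lasts 1/12 s, in which the tool goes at most 41.7 mm and 7.16 degrees, less where a joint would pass 70% of its speed; a pose out of reach is approached as far as the arm can. A call is refused whole if a number of a shift passes 0.0417 or a number of a turn 0.125, either way. A call with a gripper value outside its range is refused whole. The fingers move at their own pace and stop on an object; FORCE is the grip in N (left out, the last holds). Time passes only in rows, so rows that do not move let the fingers close. It gives the time, the measured TCP pose, the force, the opening and the grip force at its end, in the units of the state.
- get_state(): the state, without advancing time (a new reading comes with each control period).
- snapshot(name): name is "scene" or "side" or "wrist"; returns (picture, depth): 420x560x3 uint8, red, green, blue; 420x560 float32, m along the optical axis (not along the pixel's ray), 0 where there is no reading.
- camera_model(name): a dict with "intrinsics" (3x3 intrinsics, pixels), "dist" ([k1, k2, p1, p2, k3] as OpenCV has them; the pictures are not rectified), "view" (4x4, takes a point from world to camera coordinates). Camera axes: x right, y down, z forward; pixel columns grow to the right and rows downward; lengths in m; the calibration is good to about 2 mm. A picture is of the moment at which its call begins: read the wrist's pose just before it. camera_model takes no time and is no camera call; for the wrist camera it gives the pose at the moment of the call.
- r.finish_job(): hands the job in; it is judged then, once.
The state is a dict: "clock": time; "q": joint angles; "qd": joint speeds; "joint_torque": joint torques, N m; "tool_pos": TCP position; "eef_rot": TCP orientation; "contact_force": force on the tool from outside, world axes, zero at the start; "moment": the same for the moment, N m; "opening": opening from 0.0 (shut) to 1.0 (fully open); "finger_force": force on a finger pad.
Only numpy, scipy, OpenCV 4.12 (cv2) and the standard library are available. Lean on these libraries where they do the work, as an engineer would, in place of code of your own. Each camera call takes 0.05 s, during which the arm holds its last target. There are 200 camera calls.

## Task

Pick the small black bin up by its front grip fin and hang it by the eye in its back on the stand's peg: let the eye push the peg's gravity flap up, keep pressing gently against the sprung backing plate until the eye is past the flap and the flap has dropped shut in front of it, then let go so that the bin hangs upright, caught between flap and plate. Never load the stand with more than 16 newtons, and leave the domino box, saucer and dish where they are.

Things in the scene. Friction and masses are not known exactly. Their poses are not given: they have to be found in the camera images.
- bin: Loose open-topped tilt-out bin, black plastic, 0.16 to 0.26 kg, box 76 (x) x 90 (y) x 80 mm high. Origin: centre of underside; z up; +x is its back, -x its front. The back wall (5 mm thick, outer face x = +38 mm) rises as a lug 54 mm wide to z = 126 mm with a square eye in it. At the front stands an upright grip fin: x -74 to -38, 12 mm thick in y, z 40 to 112 mm. Centre of mass near x 0, z 55 mm.
- eye (a point): Centre of the bin's eye on the back wall's outer face: bin frame x = +38, y = 0, z = 102 mm; axes as the bin. The eye is a hole along x, 30 mm wide and 28 mm high (z 88 to 116 mm); the bar over it is 10 mm high and 5 mm thick. When hung, the bar rests on the peg and this point is 176 mm above the table.
- grip (a point): Where to grasp the bin's fin: bin frame x = -56, y = 0, z = 104 mm (8 mm below the fin's top). Fingers close along the bin's y on the 12 mm thickness. Axes as the bin.
- post: Fixed steel stand: post 40 (x) x 30 mm, 215 mm high, on a foot plate 120 x 150 x 12 mm. Origin: on the table on the post's axis; z up; -x is the side the peg points to, facing the robot. A bracket with peg, flap and sprung plate is clamped to its front.
- peg_line (a point): Point on the post's axis at the height of the peg's axis (post frame 0, 0, 185 mm), axes as the post. The level round peg, 10 mm diameter, lies at y = 0 and points to -x. The bracket's clamped depth d is NOT measured and differs each time, 0 to 40 mm: the peg's tip is at x = -92 mm - d, and plate and flap shift by the same d. Find it by feel.
- flap (a joint): Flap angle, rad: 0 shut on its stop, up to 1.0 swung up to the post; falls shut by itself. Aluminium, 28 mm wide, 32 mm long, hinge at post x = -78 mm - d, z = 221, leaning 30 degrees from vertical down to the post; lower edge 3 mm above the peg at x = -61 mm - d. Two cheek arms 34 mm apart hold the hinge, undersides z = 216, tips at x = -84 mm - d. Pulled outwards, it locks.
- plate (a joint): Travel of the grey sprung plate round the peg, m: 0 free (face at post x = -60 mm - d), 0.020 hard stop. 60 mm wide, z 90 to 205 mm. 1.5 N at first touch, +0.5 N per mm, 11.5 N at the stop. The eye passes the flap at 12 to 18 mm (bar 0 to 9 mm over the peg's top; less when lower); then the flap drops and holds the bin's wall with the plate still about 4 mm in.
- domino_box: Bystander: open brown wooden box with dominoes in it, 180 x 60 x 35 mm, origin at the centre of its underside.
- saucer: Bystander: white ceramic espresso saucer, 116 mm across, 18 mm high, origin at the centre of its underside.
- dish: Bystander: aluminium dish, 110 mm across, 35 mm high, origin at the centre of its underside.
Not all that is in view belongs to the job. What is meant by the bin is not green, and is the larger of those in its own colour. Several things have the shape of the post; the one meant has the colours described above.

How it is judged:
By the outcome, as a careful person would: the job done as asked, in the order asked, and still so for the second after the job is handed in, with the robot touching nothing.
It also fails if it takes over 62 s, if anything falls off the work surface, if the arm or the gripper's body presses on something with over 40 N, if the wrist force passes 120 N, or if a joint passes its speed limit or range.

## Working session

There is one attempt and no reset: what is moved stays moved. The work goes in short steps, Python scripts to look and compute and a shell command to move; the robot and the scene stay as the last step left them, time stands still between calls to the robot, and variables do not carry over. Pictures are saved under pics/ and viewed, at most 11 in all, crops included, and the job is handed in when it is done.

```bash
mkdir -p pics; ls; python3 - <<'E'
from plant import *
import cv2,numpy as np
for n in ["scene","side"]:
    p,d=snapshot(n); np.savez(f"pics/{n}0.npz",p=p,d=d)
    cv2.imwrite(f"pics/{n}0.png",p[:,:,::-1]); m=camera_model(n)
    print(n,m["intrinsics"],m["dist"],np.round(m["view"],3))
s=get_state();print(s)
E
```

```text
pics
scene [[444.35592678   0.         278.66000719]
 [  0.         444.35592678 207.41146125]
 [  0.           0.           1.        ]] [-0.10149904  0.          0.          0.          0.        ] [[ 0.971 -0.239  0.005 -0.56 ]
 [-0.157 -0.653 -0.741  0.203]
 [ 0.181  0.719 -0.671  1.018]
 [ 0.     0.     0.     1.   ]]
side [[402.70404257   0.         280.81923583]
 [  0.         402.70404257 208.10056103]
 [  0.           0.           1.        ]] [-0.06206687  0.          0.          0.          0.        ] [[-0.926 -0.378 -0.009  0.53 ]
 [-0.243  0.615 -0.75   0.242]
 [ 0.289 -0.692 -0.662  0.988]
 [ 0.     0.     0.     1.   ]]
{'clock': 0.1, 'q': array([ 0.03383774,  0.68995269, -0.19453691,  1.56621275,  0.15730895,
        0.90251071, -0.21510532]), 'qd': array([ 1.65587084e-04, -1.61428881e-03,  1.20856973e-03, -2.43456509e-03,
       -1.80648757e-05,  4.02484855e-04, -1.43277747e-03]), 'joint_torque': array([-3.08775299e-03, -5.28501892e+01, -1.27141513e+00, -1.53837240e+01,
       -5.25604945e-02,  1.96265515e-03,  5.71585565e-05]), 'tool_pos': array([ 6.24454505e-01, -5.89056170e-05,  2.48965109e-01]), 'eef_rot': array([ 7.07089400e-01,  7.07123657e-01, -6.36792444e-04, -5.55744643e-04]), 'contact_force': array([0.4564924 , 0.12858215, 0.22166246]), 'moment': array([-0.04230918, -0.02835168,  0.00901823]), 'finger_force': 0.0, 'opening': 0.9996481331377438}
```

View pics/scene0.png

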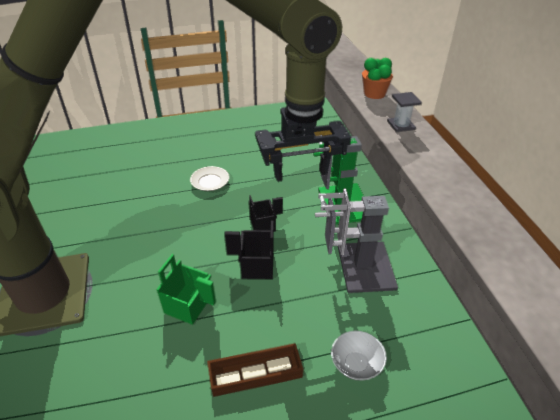

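View pics/side0.png

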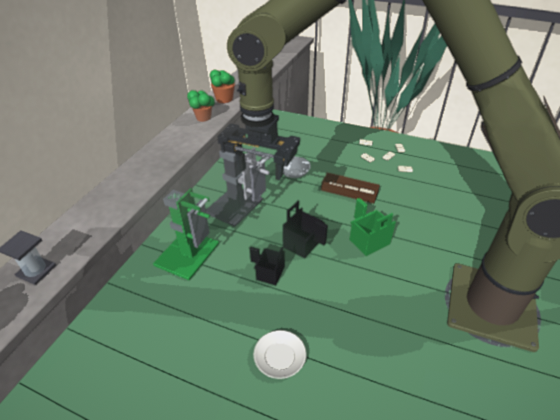

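```bash
cat > h.py <<'E'
import cv2,numpy as np
from plant import *
def cloud(n,p,d,m=None):
    m=m or camera_model(n); K=m["intrinsics"]
    v,u=np.mgrid[0:420,0:560]
    uv=np.stack([u,v],-1).reshape(-1,1,2).astype(float)
    x=cv2.undistortPoints(uv,K,np.array(m["dist"])).reshape(420,560,2)
    c=np.dstack([x*d[...,None],d]); V=np.array(m["view"])
    w=(c-V[:3,3])@V[:3,:3]
    w[d==0]=np.nan
    return w
def proj(n,P,m=None):
    m=m or camera_model(n);V=np.array(m["view"])
    return cv2.projectPoints(np.array(P,float).reshape(-1,3),cv2.Rodrigues(V[:3,:3])[0],V[:3,3],m["intrinsics"],np.array(m["dist"]))[0].reshape(-1,2)
E
python3 - <<'E'
from h import *
a=np.load("pics/scene0.npz");b=np.load("pics/side0.npz")
c1=cv2.resize(a["p"][160:310,210:410],(800,600),interpolation=3)
c2=cv2.resize(b["p"][140:290,140:340],(800,600),interpolation=3)
g=lambda c:np.clip(c.astype(float)*1.0,0,255)**0.6*255**0.4
cv2.imwrite("pics/c1.png",g(c1)[:,:,::-1]);cv2.imwrite("pics/c2.png",g(c2)[:,:,::-1])
for n,z,box in [("scene",a,(220,225,280,285)),("side",b,(275,195,330,260))]:
    w=cloud(n,z["p"],z["d"]);p=z["p"]
    u0,v0,u1,v1=box;m=np.zeros((420,560),bool);m[v0:v1,u0:u1]=1
    m&=(p.max(2)<45)&(w[...,2]>.006)
    q=w[m];print(n,len(q),np.nanmin(q,0),np.nanmax(q,0))
    for lo,hi in [(.02,.078),(.07,.083),(.085,.109),(.109,.116),(.116,.14)]:
        k=q[(q[:,2]>lo)&(q[:,2]<hi)]
        if len(k)>3:
            r_=cv2.minAreaRect((k[:,:2]*1000).astype(np.float32)); print(lo,len(k),r_)
E
```

```text
scene 1678 [ 0.44558373 -0.08318787  0.0060069 ] [0.58320324 0.09242023 0.12694957]
0.02 1185 ((508.2467956542969, 8.3133544921875), (163.91964721679688, 108.97013854980469), 74.9954833984375)
0.07 214 ((497.09991455078125, -26.021392822265625), (96.57849884033203, 105.03726959228516), 80.04606628417969)
0.085 136 ((498.82049560546875, -39.20897674560547), (24.0898380279541, 114.81878662109375), 53.845977783203125)
0.109 29 ((496.69952392578125, -36.88477325439453), (9.086053848266602, 110.97808074951172), 64.1307601928711)
0.116 14 ((542.2609252929688, -59.481040954589844), (4.07203483581543, 10.240471839904785), 16.632293701171875)
side 1027 [ 0.44488627 -0.07578327  0.00608488] [0.56037361 0.13166172 0.12821598]
0.02 663 ((508.67431640625, 21.584739685058594), (177.28338623046875, 109.68364715576172), 75.74565887451172)
0.07 181 ((507.84307861328125, 18.756484985351562), (170.16819763183594, 109.12520599365234), 75.31587982177734)
0.085 142 ((535.884521484375, 31.175079345703125), (163.31675720214844, 117.6253662109375), 57.32920455932617)
0.109 46 ((497.4271545410156, -19.80193328857422), (44.920433044433594, 105.80966186523438), 78.83979797363281)
0.116 24 ((549.1401977539062, -31.635313034057617), (43.13584518432617, 3.4522013664245605), 76.2785873413086)[ WARN:0@0.601] global loadsave.cpp:1063 imwrite_ Unsupported depth image for selected encoder is fallbacked to CV_8U.
```

View pics/c1.png

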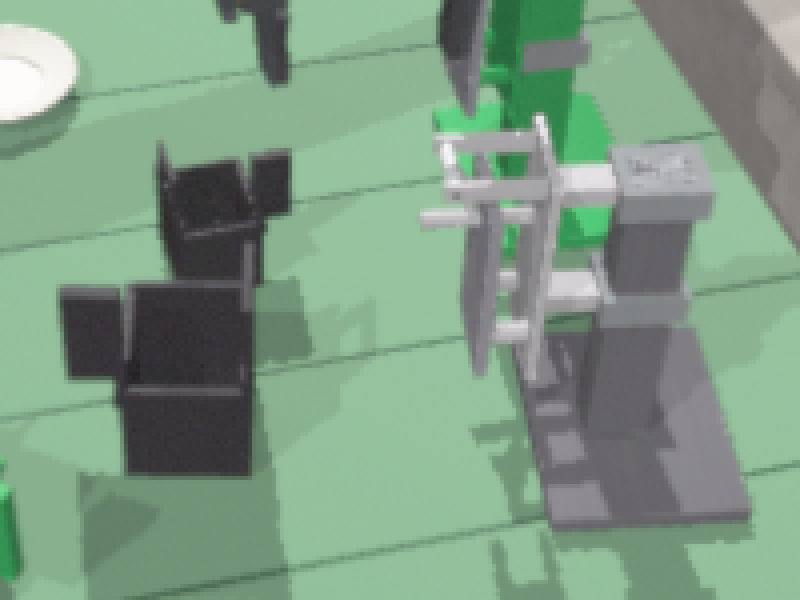

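View pics/c2.png

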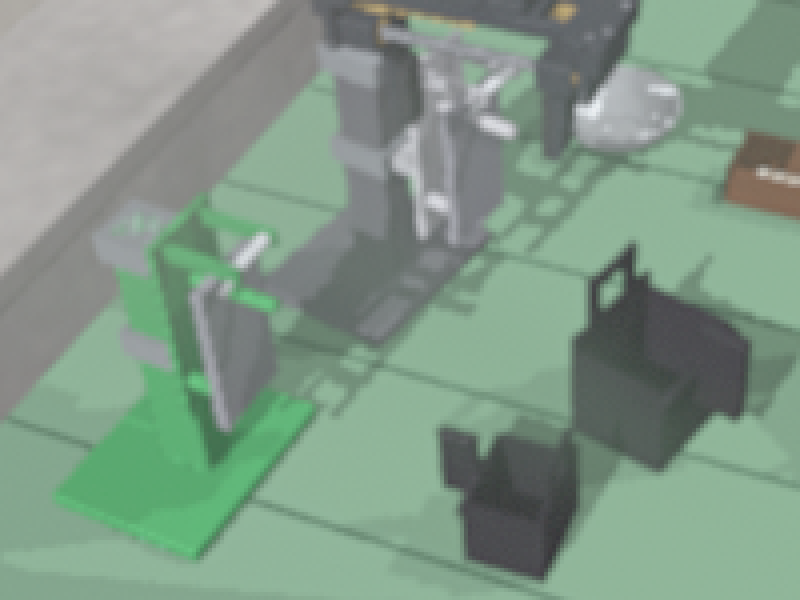

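Scene crop: small black bin at scene px (265,212), larger black bin at (257,252), green bin at (187,290); stands: grey steel (370,240), green (345,170). The larger black bin (not green, the larger of the black ones; fin at (233,243) toward −x, lug at (273,235)) and the grey steel stand fit; both crops confirm it.

```bash
python3 - <<'E'
from h import *
a=np.load("pics/scene0.npz");b=np.load("pics/side0.npz")
W={};P={}
for n,z in (("scene",a),("side",b)):
    W[n]=cloud(n,z["p"],z["d"]);P[n]=z["p"].astype(int)
def rect(q): return cv2.minAreaRect((q[:,:2]*1000).astype(np.float32))
for n in W:
    w=W[n];p=P[n];sat=p.max(2)-p.min(2)
    R=(w[...,0]>.6)&(w[...,0]<.95)&(w[...,1]>-.25)&(w[...,1]<.12)&(sat<30)
    for lo,hi in [(.009,.015),(.211,.219)]:
        m=R&(w[...,2]>lo)&(w[...,2]<hi); m=cv2.morphologyEx(m.astype(np.uint8),cv2.MORPH_OPEN,np.ones((2,2)))>0
        q=w[m]; print(n,lo,len(q),q.min(0) if len(q) else'',q.max(0) if len(q) else '',rect(q) if len(q)>3 else '', np.median(p[m],0))
    # bin
    B=(w[...,0]>.40)&(w[...,0]<.60)&(w[...,1]>-.12)&(w[...,1]<.06)&(p.max(2)<70)&(sat<25)
    for lo,hi in [(.01,.07),(.076,.083),(.086,.107),(.108,.115),(.12,.13)]:
        q=w[B&(w[...,2]>lo)&(w[...,2]<hi)]; print(n,lo,len(q),rect(q) if len(q)>3 else '',np.median(q,0))
# brightest peg points, plate
E
```

```text
scene 0.009 1516 [nan nan nan] [nan nan nan] ((776.3463134765625, -102.50949096679688), (147.2710723876953, 124.83722686767578), 78.88499450683594) [79.5 77.  83. ]
scene 0.211 383 [nan nan nan] [nan nan nan] ((833.7208251953125, 188.33172607421875), (668.109375, 116.62924194335938), 69.9038314819336) [132. 137. 139.]
scene 0.01 1154 ((498.78582763671875, -25.09918975830078), (94.35784149169922, 109.95063018798828), 75.37734985351562) [ 0.50958051 -0.02146045  0.04426883]
scene 0.076 78 ((498.9837646484375, -25.426921844482422), (91.62617492675781, 107.66239929199219), 76.1663818359375) [ 0.4888911  -0.021747    0.07729735]
scene 0.086 126 ((497.3135986328125, -40.247314453125), (21.852214813232422, 115.80399322509766), 54.44760513305664) [ 0.46619775 -0.02121013  0.09554192]
scene 0.108 64 ((497.2641906738281, -34.28374481201172), (15.033646583557129, 111.82635498046875), 63.7186164855957) [ 0.46321242 -0.01725228  0.11097213]
scene 0.12 42 ((548.7454833984375, -38.20587921142578), (53.475914001464844, 4.48011589050293), 76.7742919921875) [ 0.54856065 -0.04425408  0.12541584]
side 0
[... 383 characters left out ...]
4375, 110.03604888916016), 75.25936889648438) [ 0.51863607 -0.00326644  0.04468909]
side 0.076 66 ((498.9893798828125, -18.986225128173828), (88.36949157714844, 110.44847106933594), 79.2348403930664) [ 0.54072211 -0.00810693  0.0796128 ]
side 0.086 132 ((498.064208984375, -20.479446411132812), (87.47042846679688, 110.65960693359375), 78.03467559814453) [ 0.4738163  -0.0073604   0.09609919]
side 0.108 56 ((498.1575012207031, -20.056297302246094), (54.69749069213867, 108.76555633544922), 75.97643280029297) [ 0.46659812 -0.00979867  0.11056719]
side 0.12 33 ((549.6956176757812, -32.69812774658203), (50.892005920410156, 5.018861770629883), 76.08452606201172) [ 0.55000592 -0.03274187  0.12447786]
```

```bash
python3 -m inch '1 0 -0.033 0 0 0 0;1 0 -0.033 0 0 0 0;1 0 -0.033 0 0 0 0;1 0 -0.033 0 0 0 0;1 -0.013 -0.033 0 0 0 0;1 0 0 0 0 0 -0.12;1 0 0 0 0 0 -0.12;1 0 0 0 0 0 -0.12;1 0 0 0 0 0 -0.12;1 0 0 0 0 0 -0.12;1 0 0 0 0 0 -0.12;1 0 0 0 0 0 -0.12;1 0 0 0 0 0 -0.12;1 0 0 0 0 0 -0.12;1 0 0 0 0 0 -0.12;1 0 0 0 0 0 -0.12;1 0 0 0 0 0 0'; python3 - <<'E'
from h import *
for n in ["wrist","scene","side"]:
    m=camera_model(n);p,d=snapshot(n); np.savez(f"pics/{n}1.npz",p=p,d=d,V=m["view"])
    cv2.imwrite(f"pics/{n}1.png",p[:,:,::-1])
    w=cloud(n,p,d,m);P=p.astype(int)
    sat=P.max(2)-P.min(2)
    R=(w[...,0]>.6)&(w[...,0]<.95)&(w[...,1]>-.25)&(w[...,1]<.05)&(sat<30)
    B=(w[...,0]>.40)&(w[...,0]<.60)&(w[...,1]>-.12)&(w[...,1]<.06)&(P.max(2)<70)&(sat<25)
    for nm,M,lo,hi in [("foot",R,.009,.015),("posttop",R,.211,.219),("all",B,.02,.13),("fin",B,.108,.115),("lug",B,.121,.13)]:
        m=(M&(w[...,2]>lo)&(w[...,2]<hi)).astype(np.uint8)
        k,l,s,c=cv2.connectedComponentsWithStats(m)
        for i in range(1,k):
            if s[i,4]>15:
                q=w[l==i]; print(n,nm,s[i,4],np.round(c[i]),cv2.minAreaRect((q[:,:2]*1000).astype(np.float32)))
E
```

```text
clock: 1.52
tool_pos: [0.4598, -0.0132, 0.2494]
eef_rot: [0.124, 0.992, 0.0, -0.0]
contact_force: [1.2, 0.1, -0.2]
opening: 0.999
finger_force: 0.0
wrist foot 111 [303. 363.] ((720.3997192382812, -51.498714447021484), (76.67756652832031, 5.645700454711914), 75.75062561035156)
wrist foot 60 [236. 367.] ((705.3571166992188, -141.66322326660156), (36.7718391418457, 4.688422203063965), 78.77678680419922)
wrist all 4732 [280. 247.] ((498.6861267089844, -21.958465576171875), (92.40789031982422, 112.80506896972656), 75.11964416503906)
wrist fin 298 [279. 210.] ((461.56201171875, -12.423701286315918), (11.11255931854248, 35.4272575378418), 75.95465850830078)
wrist fin 22 [285. 192.] ((451.59991455078125, -5.24092960357666), (1.831687331199646, 10.7340669631958), 76.10359191894531)
wrist fin 42 [258. 293.] ((542.6505126953125, -55.1856689453125), (10.098441123962402, 1.436954379081726), 76.04771423339844)
wrist fin 47 [301. 293.] ((553.1920166015625, -14.75149917602539), (11.129618644714355, 1.7018325328826904), 75.89934539794922)
scene foot 1614 [368. 270.] ((771.7083740234375, -100.50694274
[... 1160 characters left out ...]
(42.77971267700195, 51.352439880371094), 79.45582580566406)
side posttop 29 [255. 155.] ((683.2883911132812, -95.74568176269531), (41.238285064697266, 19.28069305419922), 16.972015380859375)
side posttop 23 [245. 161.] ((694.9580078125, -61.267539978027344), (31.638402938842773, 11.770622253417969), 12.745118141174316)
side all 1294 [303. 230.] ((498.9579772949219, -19.562740325927734), (93.7664566040039, 112.77094268798828), 76.49581146240234)
side fin 42 [321. 224.] ((461.8749084472656, -9.63905143737793), (11.211325645446777, 35.797203063964844), 71.51272583007812)
side lug 29 [292. 206.] ((550.0064697265625, -32.338172912597656), (50.06965255737305, 4.867106914520264), 75.68132019042969)
```

View pics/wrist1.png

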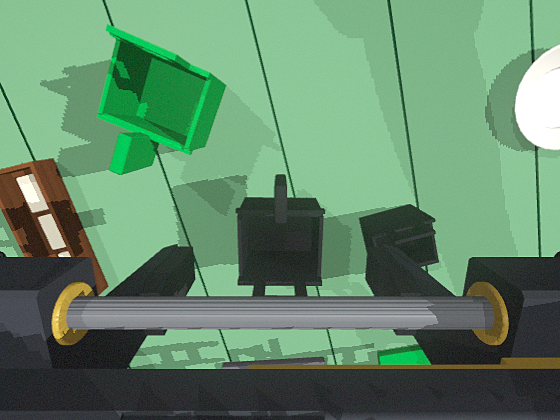

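Wrist view: the bin's fin at (279,205) lies between the open fingers, small black bin close on the right (400,235). I'll descend half-closed to clear it.

```bash
python3 -m inch '0 -0.0013 0.0005 0 0 0 0;0 0 0 0 0 0 0;0 0 0 0 0 0 0;0 0 0 0.025 0 0 0;0 0 0 0.03 0 0 0;0 0 0 0.03 0 0 0;0 0 0 0.03 0 0 0;0 0 0 0.02 0 0 0;0 0 0 0.0185 0 0 0;0 0 0 0 0 0 0;-1 0 0 0 0 0 0;-1 0 0 0 0 0 0;-1 0 0 0 0 0 0;-1 0 0 0 0 0 0;-1 0 0 0 0 0 0;-1 0 0 0 0 0 0' 60; python3 -m inch '-1 0 0 -0.005 0 0 0;-1 0 0 -0.01 0 0 0;-1 0 0 -0.02 0 0 0;-1 0 0 -0.03 0 0 0;-1 0 0 -0.03 0 0 0;-1 0 0 0 0 0 0;-1 0 0 0 0 0 0;-1 0 0 0 0 0 0'
python3 - <<'E'
from h import *
for n in ["side"]:
    p,d=snapshot(n);cv2.imwrite(f"pics/{n}2.png",cv2.resize(p[110:290,170:410],(800,600))[:,:,::-1])
s=get_state();print(s["contact_force"],s["moment"],s["opening"]*88)
E
```

```text
clock: 3.0
tool_pos: [0.4619, -0.0131, 0.097]
eef_rot: [0.125, 0.992, 0.0, 0.001]
contact_force: [-0.6, -0.8, 5.7]
opening: 0.128
finger_force: 60.0
clock: 3.67
tool_pos: [0.4606, -0.0133, 0.1908]
eef_rot: [0.125, 0.992, -0.0, -0.001]
contact_force: [-0.3, -0.7, -2.9]
opening: 0.133
finger_force: 60.0
[ 1.01969464 -0.86523719 -2.27047807] [0.08466915 0.05609435 0.04128371] 11.529288354645303
```

View pics/side2.png

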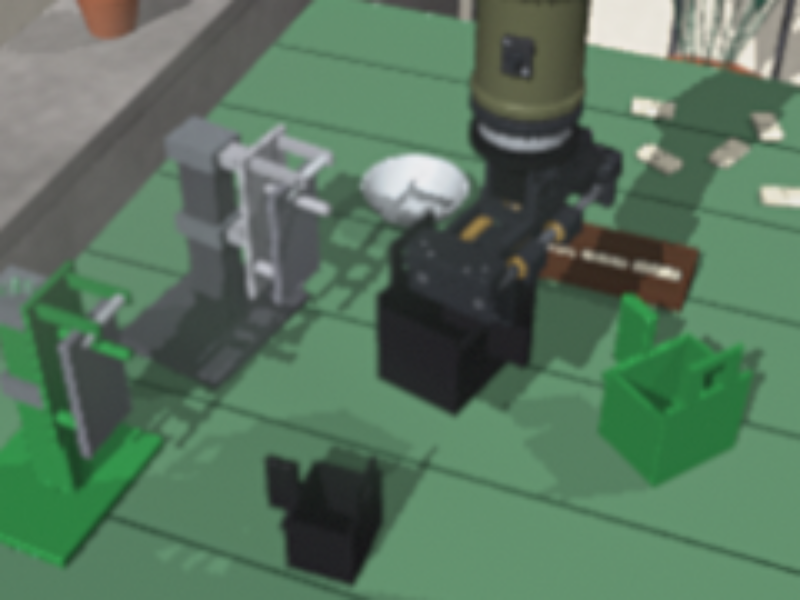

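Side view: bin held upright in the gripper at crop (450,350), clear of everything. Next: yaw to the stand, align, then measure.

```bash
python3 -m inch '-1 0 0 0 0 0 -0.035;-1 0 0 0 0 0 -0.0365;-1 -0.01 -0.005 0 0 0 0;-1 -0.015 -0.0055 0.004 0 0 0;-1 -0.015 -0.0055 0.004 0 0 0;-1 -0.014 -0.0055 0.004 0 0 0;-1 -0.014 -0.006 0.004 0 0 0;-1 0 0 0 0 0 0;-1 0 0 0 0 0 0;-1 0 0 0 0 0 0;-1 0 0 0 0 0 0'
cat > meas.py <<'E'
from h import *
import sys
np.set_printoptions(precision=1,suppress=True)
ps={}
yaw=np.radians(-10.2);R=np.array([[np.cos(yaw),np.sin(yaw)],[-np.sin(yaw),np.cos(yaw)]])
s=get_state();t=s["tool_pos"]*1000
O=np.array([772.4,-97.3])
print("tool in stand",R@(t[:2]-O),t[2],"F",R@s["contact_force"][:2],s["contact_force"][2],"M",s["moment"],"q",s["eef_rot"].round(4))
for n in ["scene","side"]:
    p,d=snapshot(n);cv2.imwrite(f"pics/{n}_{sys.argv[1]}.png",p[:,:,::-1])
    np.savez(f"pics/{n}_{sys.argv[1]}.npz",p=p,d=d)
    w=cloud(n,p,d)*1000;P=p.astype(int);sat=P.max(2)-P.min(2)
    w=w.copy();w[...,:2]=(w[...,:2]-O)@R.T
    F=(abs(w[...,0])<80)&(abs(w[...,1])<95)&(sat<30)&(w[...,2]>9)&(w[...,2]<15)
    k,l,st,c=cv2.connectedComponentsWithStats(F.astype(np.uint8)); i=1+st[1:,4].argmax()
    print(n,"foot",cv2.minAreaRect(w[l==i][:,:2].astype(np.float32)))
    pk=(w[...,0]<-80)&(w[...,0]>-145)&(abs(w[...,1])<14)&(w[...,2]>178)&(w[...,2]<194)&(P.min(2)>80)
    q=w[pk];print(" peg",len(q),"x",q[:,0].min() if len(q) else '',"y,z med",np.median(q[:,1:],0) if len(q) else '')
    ck=(w[...,0]<-75)&(w[...,0]>-140)&(abs(abs(w[...,1])-18)<9)&(w[...,2]>213)&(w[...,2]<226)&(P.min(2)>60)
    q=w[ck];print(" cheeks",len(q),"xmin",np.percentile(q[:,0],2) if len(q) else '',[np.median(q[q[:,1]*g>0,1]) for g in(1,-1)])
    b=(w[...,0]<-95)&(w[...,0]>-300)&(abs(w[...,1])<70)&(w[...,2]>60)&(P.max(2)<60)&(sat<25)
    q=w[b&(w[...,2]<140)];print(" bin",len(q),cv2.minAreaRect(q[:,:2].astype(np.float32)) if len(q)>5 else '')
    xm=-102
    q=w[b&(w[...,2]>165)&(w[...,0]>t0)] if False else w[b&(w[...,0]>(R@(t[:2]-O))[0]+75)]
    if len(q)>5:
        lu=q[q[:,2]>172];print(" lug top",np.percentile(q[:,2],99),"y",np.percentile(lu[:,1],[2,50,98]),"x",np.percentile(lu[:,0],[2,50,98]))
E
python3 meas.py a
```

```text
clock: 4.63
tool_pos: [0.5222, -0.0512, 0.175]
eef_rot: [0.089, 0.996, 0.0, -0.001]
contact_force: [0.2, 0.6, -2.5]
opening: 0.134
finger_force: 60.0
tool in stand [-254.4    1.1] 174.95477088350285 F [0.1 0.7] -2.5192251669461365 M [ 0.1  0.1 -0. ] q [ 0.1  1.   0.  -0. ]
scene foot ((0.18111038208007812, -3.7208480834960938), (152.13140869140625, 119.31979370117188), 89.77732849121094)
 peg 88 x -137.1622677421054 y,z med [ -4.8 187.9]
 cheeks 208 xmin -128.94600299770875 [np.float64(15.383944524560663), np.float64(-22.236590020847224)]
 bin 1277 ((-216.9798583984375, -0.87884521484375), (93.70563507080078, 109.63286590576172), 89.62109375)
 lug top 203.29369143659287 y [-28.2 -15.8  26.2] x [-166.2 -164.9 -162.4]
side foot ((-0.32570648193359375, 3.9506759643554688), (150.92608642578125, 123.0863265991211), 89.35541534423828)
 peg 47 x -138.34808168959532 y,z med [  3.8 186.4]
 cheeks 137 xmin -128.21791444203856 [np.float64(21.141131710931248), np.float64(-16.651516186324486)]
 bin 756 ((-217.18479919433594, 5.8393096923828125), (92.73921203613281, 110.42747497558594), 89.73421478271484)
 lug top 203.15078486103306 y [-17.1  19.6  31.9] x [-166.3 -163.8 -159.9]
```

```bash
python3 -m inch '-1 0 -0.0025 -0.0012 0 0 0;-1 -0.006 0 0 0 0 0;-1 -0.006 0 0 0 0 0;-1 0 0 0 0 0 0;-1 0 0 0 0 0 0;-1 0 0 0 0 0 0'; python3 -m inch '-1 -0.004 0 0 0 0 0;-1 -0.004 0 0 0 0 0;-1 -0.004 0 0 0 0 0;-1 -0.004 0 0 0 0 0;-1 0 0 0 0 0 0;-1 0 0 0 0 0 0;-1 0 0 0 0 0 0'; python3 meas.py b; python3 -c "
import cv2
a=cv2.imread('pics/scene_b.png')[150:300,230:430];b=cv2.imread('pics/side_b.png')[110:260,180:380]
import numpy as np
o=np.hstack([cv2.resize(x,(400,300),interpolation=3) for x in(a,b)]).astype(float)
cv2.imwrite('pics/ab.png',(o**.6*255**.4).astype('uint8'))"
```

```text
clock: 5.23
tool_pos: [0.5347, -0.0566, 0.1764]
eef_rot: [0.09, 0.996, 0.0, -0.0]
contact_force: [0.5, -0.6, -2.3]
opening: 0.127
finger_force: 60.0
clock: 5.82
tool_pos: [0.5503, -0.0594, 0.1763]
eef_rot: [0.089, 0.996, 0.0, -0.0]
contact_force: [0.2, 0.1, -2.6]
opening: 0.133
finger_force: 60.0
tool in stand [-225.3   -2. ] 176.31307762482518 F [0.2 0.1] -2.5917854911690554 M [ 0.1  0.1 -0. ] q [ 0.1  1.   0.  -0. ]
scene foot ((-0.29059600830078125, -4.134864807128906), (119.37274932861328, 152.23080444335938), 0.5334464311599731)
 peg 72 x -137.39882311994106 y,z med [ -5.4 188.2]
 cheeks 219 xmin -129.0130231339025 [np.float64(15.205362029487969), np.float64(-22.210404944793964)]
 bin 1265 ((-173.97076416015625, -4.789852142333984), (92.6616439819336, 138.2126922607422), 89.21200561523438)
 lug top 205.3623194267218 y [-31.1 -20.4  18.7] x [-137.2 -135.9 -132.6]
side foot ((0.1106414794921875, 7.316917419433594), (119.88977813720703, 144.66351318359375), 0.09555461257696152)
 peg 22 x -115.88976232882987 y,z med [  3.4 186.3]
 cheeks 136 xmin -128.76934063610753 [np.float64(21.13236840585264), np.float64(-16.479698222710116)]
 bin 738 ((-188.20298767089844, 2.843433380126953), (91.2469482421875, 109.58256530761719), 89.01970672607422)
 lug top 203.830951687194 y [-23.   19.4  28.2] x [-136.8 -135.3 -133.8]
```

View pics/ab.png

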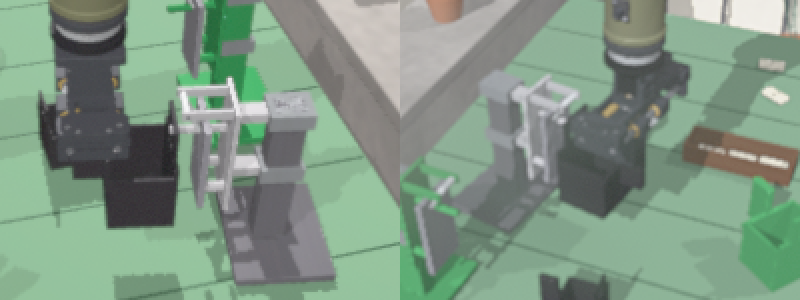

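Left half shows the peg tip (171,128) right at the lug's eye, flap frame above; no contact force. Advancing.

```bash
cat > f.py <<'E'
from h import *
yaw=np.radians(-10.2);R=np.array([[np.cos(yaw),np.sin(yaw)],[-np.sin(yaw),np.cos(yaw)]])
s=get_state();t=s["tool_pos"]*1000
f=s["contact_force"]
print("STAND eye x",(R@(t[:2]-[772.4,-97.3]))[0].round(2)+94,"F",(R@f[:2]).round(2),f[2].round(2),"M",s["moment"].round(2))
E
python3 -m inch '-1 -0.003 0 0 0 0 0;-1 -0.003 0 0 0 0 0;-1 -0.003 0 0 0 0 0;-1 -0.003 0 0 0 0 0;-1 0 0 0 0 0 0;-1 0 0 0 0 0 0'; python3 f.py;python3 -m inch '-1 -0.003 0 0 0 0 0;-1 -0.003 0 0 0 0 0;-1 -0.003 0 0 0 0 0;-1 0 0 0 0 0 0;-1 0 0 0 0 0 0;-1 0 0 0 0 0 0'; python3 f.py;python3 -m inch '-1 -0.002 0 0 0 0 0;-1 -0.002 0 0 0 0 0;-1 0 0 0 0 0 0;-1 0 0 0 0 0 0;-1 0 0 0 0 0 0'; python3 f.py
```

```text
clock: 6.42
tool_pos: [0.5625, -0.0616, 0.1764]
eef_rot: [0.09, 0.996, 0.0, 0.0]
contact_force: [-0.8, -0.0, -2.7]
opening: 0.133
finger_force: 60.0
STAND eye x -118.88999999999999 F [-0.82 -0.16] -2.73 M [ 0.11 -0.01 -0.  ]
clock: 6.92
tool_pos: [0.571, -0.0632, 0.1763]
eef_rot: [0.09, 0.996, -0.0, -0.0]
contact_force: [-1.0, 1.3, -3.5]
opening: 0.131
finger_force: 60.0
STAND eye x -110.21000000000001 F [-1.21  1.12] -3.48 M [0.17 0.11 0.03]
clock: 7.33
tool_pos: [0.5751, -0.0639, 0.1764]
eef_rot: [0.09, 0.996, 0.0, 0.0]
contact_force: [-0.5, 0.2, -2.7]
opening: 0.127
finger_force: 60.0
STAND eye x -106.07 F [-0.52  0.1 ] -2.72 M [0.1  0.12 0.01]
```

```bash
for i in 1; do :; done; python3 -m inch '-1 -0.002 0 0 0 0 0;-1 0 0 0 0 0 0;-1 0 0 0 0 0 0' >/dev/null; python3 f.py; python3 -m inch '-1 -0.002 0 0 0 0 0;-1 0 0 0 0 0 0;-1 0 0 0 0 0 0' >/dev/null; python3 f.py;python3 -m inch '-1 -0.002 0 0 0 0 0;-1 0 0 0 0 0 0;-1 0 0 0 0 0 0' >/dev/null; python3 f.py;python3 -m inch '-1 -0.002 0 0 0 0 0;-1 0 0 0 0 0 0;-1 0 0 0 0 0 0' >/dev/null; python3 f.py
```

```text
STAND eye x -104.63 F [-2.09 -0.12] -2.04 M [0.17 0.34 0.  ]
STAND eye x -102.55000000000001 F [-2.99  0.06] -3.39 M [0.2  0.59 0.01]
STAND eye x -100.52000000000001 F [-3.24 -0.2 ] -2.96 M [0.2  0.77 0.09]
STAND eye x -98.52000000000001 F [-5.18  0.25] -2.91 M [0.18 0.95 0.05]
```

```bash
python3 -m inch '-1 -0.002 0 0 0 0 0;-1 0 0 0 0 0 0;-1 0 0 0 0 0 0' >/dev/null; python3 f.py; python3 -m inch '-1 -0.002 0 0 0 0 0;-1 0 0 0 0 0 0;-1 0 0 0 0 0 0' >/dev/null; python3 f.py;python3 -m inch '-1 -0.002 0 0 0 0 0;-1 0 0 0 0 0 0;-1 0 0 0 0 0 0' >/dev/null; python3 f.py; python3 meas.py c;  python3 -c "
import cv2
a=cv2.imread('pics/scene_c.png')[170:270,270:404];b=cv2.imread('pics/side_c.png')[125:225,190:324]
import numpy as np
o=np.hstack([cv2.resize(x,(400,300),interpolation=3) for x in(a,b)]).astype(float)
cv2.imwrite('pics/cc.png',(o**.6*255**.4).astype('uint8'))"
```

```text
STAND eye x -96.83000000000001 F [-5.03 -0.23] -2.9 M [0.27 1.03 0.03]
STAND eye x -95.13999999999999 F [-6.13 -0.52] -2.22 M [0.3  1.18 0.04]
STAND eye x -93.49000000000001 F [-7.11 -0.58] -1.66 M [0.29 1.28 0.02]
tool in stand [-187.5   -2.2] 176.0309520543705 F [-7.1 -0.6] -1.662892142733435 M [0.3 1.3 0. ] q [ 0.1  1.  -0.  -0. ]
scene foot ((-0.3241233825683594, -3.4267730712890625), (119.66004180908203, 150.6043701171875), 0.4546707570552826)
 peg 81 x -137.10386791267393 y,z med [ -5.1 187.8]
 cheeks 215 xmin -129.11065809838735 [np.float64(15.06109321223299), np.float64(-22.57919723423657)]
 bin 1192 ((-151.21310424804688, -6.231208801269531), (108.84600067138672, 94.09996032714844), 2.3730363845825195)
 lug top 204.4254060950197 y [-31.  -27.9 -16.6] x [-99.5 -98.1 -95.2]
side foot ((-0.5887336730957031, 14.466835021972656), (126.27479553222656, 122.15543365478516), 89.37999725341797)
 peg 0 x  y,z med 
 cheeks 99 xmin -121.49527471365215 [np.float64(21.42610348743957), np.float64(-15.941001034789757)]
 bin 719 ((-150.78341674804688, 1.5839996337890625), (93.77230072021484, 110.32630920410156), 89.53135681152344)
 lug top 194.86440215589437 y [17.  23.5 27.8] x [-100.2  -97.7  -95.5]
```

View pics/cc.png

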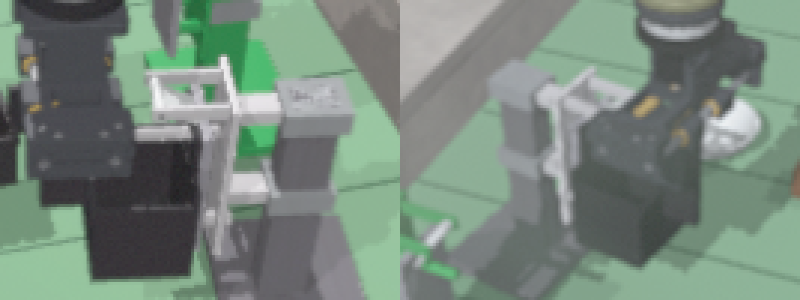

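Left half: peg passes through the eye (160,132), lug under the cheeks, flap being lifted; travel ≈11 mm. Continue in small steps.

```bash
python3 -m inch '-1 -0.0015 0 0 0 0 0;-1 0 0 0 0 0 0;-1 0 0 0 0 0 0' >/dev/null; python3 f.py; python3 -m inch '-1 -0.0015 0 0 0 0 0;-1 0 0 0 0 0 0;-1 0 0 0 0 0 0' >/dev/null; python3 f.py;python3 -m inch '-1 -0.0015 0 0 0 0 0;-1 0 0 0 0 0 0;-1 0 0 0 0 0 0' >/dev/null; python3 f.py;python3 -m inch '-1 -0.0015 0 0 0 0 0;-1 0 0 0 0 0 0;-1 0 0 0 0 0 0' >/dev/null; python3 f.py
```

```text
STAND eye x -92.27000000000001 F [-8.15 -0.04] -1.86 M [0.3  1.43 0.04]
STAND eye x -91.08000000000001 F [-8.9   0.33] -2.12 M [0.33 1.54 0.02]
STAND eye x -89.87 F [-9.74  0.75] -1.16 M [0.31 1.64 0.05]
STAND eye x -88.62 F [-8.92  0.47] -0.88 M [0.34 1.66 0.04]
```

```bash
python3 -m inch '-1 -0.0015 0 0 0 0 0;-1 0 0 0 0 0 0;-1 0 0 0 0 0 0' >/dev/null; python3 f.py; python3 -m inch '-1 -0.001 0 0 0 0 0;-1 0 0 0 0 0 0;-1 0 0 0 0 0 0;-1 0 0 0 0 0 0' >/dev/null; python3 f.py; python3 meas.py d;  python3 -c "
import cv2
a=cv2.imread('pics/scene_d.png')[180:240,290:370];b=cv2.imread('pics/scene_c.png')[180:240,290:370]
import numpy as np
o=np.hstack([cv2.resize(x,(400,300),interpolation=3) for x in(b,a)]).astype(float)
cv2.imwrite('pics/dd.png',(o**.6*255**.4).astype('uint8'))"
```

```text
STAND eye x -87.38 F [-10.93  -0.49] -1.06 M [0.36 1.78 0.07]
STAND eye x -86.58000000000001 F [-11.12   0.2 ] -0.6 M [0.37 1.86 0.01]
tool in stand [-180.6   -2.3] 175.81781187961434 F [-11.1   0.2] -0.6036400997276852 M [0.4 1.9 0. ] q [ 0.1  1.  -0.  -0. ]
scene foot ((0.08618927001953125, -3.5663833618164062), (149.85862731933594, 120.091796875), 89.66317749023438)
 peg 69 x -128.74493292104953 y,z med [ -4.9 187.6]
 cheeks 218 xmin -129.2158564766486 [np.float64(15.30384795350736), np.float64(-22.58906593076713)]
 bin 1037 ((-146.91725158691406, -5.2658233642578125), (95.38046264648438, 103.68988800048828), 89.94974517822266)Traceback (most recent call last):
  File "meas.py", line 26, in <module>
    lu=q[q[:,2]>172];print(" lug top",np.percentile(q[:,2],99),"y",np.percentile(lu[:,1],[2,50,98]),"x",np.percentile(lu[:,0],[2,50,98]))
                                                                   ~~~~~~~~~~~~~^^^^^^^^^^^^^^^^^^^
    return _quantile_unchecked(
        a, q, axis, out, overwrite_input, method, keepdims, weights)
    return _ureduce(a,
                    func=_quantile_ureduce_func,
    ...<5 lines>...
                    overwrite_input=overwrite_input,
                    method=method)
    r = func(a, **kwargs)
    result = _quantile(arr,
                       quantiles=q,
    ...<2 lines>...
                       out=out,
                       weights=wgt)
    slices_having_nans = np.isnan(arr[-1, ...])
                                  ~~~^^^^^^^^^
IndexError: index -1 is out of bounds for axis 0 with size 0
```

View pics/dd.png

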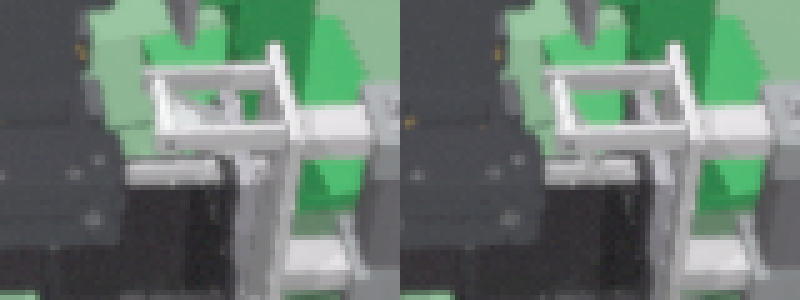

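Comparing before (left) and now (right): the flap, earlier raised between the cheeks (190,110), now hangs down below the cheek arm (592,160), in front of the lug. Backing off gently to test the catch.

```bash
python3 -m inch '-1 0.002 0 0 0 0 0;-1 0.002 0 0 0 0 0;-1 0.002 0 0 0 0 0;-1 0.002 0 0 0 0 0;-1 0 0 0 0 0 0;-1 0 0 0 0 0 0' >/dev/null; python3 f.py; python3 -m inch '-1 0.002 0 0 0 0 0;-1 0.002 0 0 0 0 0;-1 0 0 0 0 0 0;-1 0 0 0 0 0 0' >/dev/null; python3 f.py;python3 -m inch '-1 0.0015 0 0 0 0 0;-1 0 0 0 0 0 0;-1 0 0 0 0 0 0' >/dev/null; python3 f.py;python3 -m inch '-1 0.0015 0 0 0 0 0;-1 0 0 0 0 0 0;-1 0 0 0 0 0 0' ; python3 f.py
```

```text
STAND eye x -93.28 F [-6.83 -0.62] -1.75 M [0.27 1.35 0.03]
STAND eye x -96.52000000000001 F [-6.51 -0.33] -4.05 M [0.31 1.12 0.06]
STAND eye x -97.75 F [-6.27 -1.15] -1.7 M [0.27 0.98 0.04]
clock: 12.15
tool_pos: [0.5822, -0.0653, 0.1763]
eef_rot: [0.089, 0.996, -0.0, -0.0]
contact_force: [-4.7, 0.8, -3.5]
opening: 0.129
finger_force: 60.0
STAND eye x -98.91 F [-4.77 -0.01] -3.47 M [0.13 1.02 0.02]
```

```bash
for k in 1; do python3 -m inch '-1 0.0015 0 0 0 0 0;-1 0 0 0 0 0 0;-1 0 0 0 0 0 0;-1 0 0 0 0 0 0'>/dev/null ; python3 f.py; done; python3 -m inch '-1 0.0015 0 0 0 0 0;-1 0 0 0 0 0 0;-1 0 0 0 0 0 0;-1 0 0 0 0 0 0'>/dev/null ; python3 f.py;python3 -m inch '-1 0.001 0 0 0 0 0;-1 0 0 0 0 0 0;-1 0 0 0 0 0 0;-1 0 0 0 0 0 0'>/dev/null ; python3 f.py
```

```text
STAND eye x -100.03999999999999 F [-3.67 -0.76] -3.69 M [0.15 0.92 0.02]
STAND eye x -101.30000000000001 F [-2.99 -0.58] -3.59 M [0.1  0.71 0.04]
STAND eye x -101.68 F [ 0.16 -1.23] -3.36 M [0.01 0.19 0.08]
```

The force jumped to 0 at the expected 3–4 mm of travel: the flap has caught the wall. Lowering onto the peg.

```bash
python3 -m inch '-1 -0.0005 0 0.001 0 0 0;-1 0 0 0.001 0 0 0;-1 0 0 0 0 0 0;-1 0 0 0 0 0 0;-1 0 0 0 0 0 0'>/dev/null ; python3 f.py; python3 -m inch '-1 0 0 0.001 0 0 0;-1 0 0 0 0 0 0;-1 0 0 0 0 0 0;-1 0 0 0 0 0 0'>/dev/null ; python3 f.py;python3 -m inch '-1 0 0 0.001 0 0 0;-1 0 0 0 0 0 0;-1 0 0 0 0 0 0;-1 0 0 0 0 0 0' ; python3 f.py
```

```text
STAND eye x -101.25 F [ 1.15 -0.62] -0.21 M [ 0.02 -0.18  0.01]
STAND eye x -101.33000000000001 F [1.31 0.51] 1.0 M [ 0.07 -0.48  0.02]
clock: 14.23
tool_pos: [0.5798, -0.0645, 0.1727]
eef_rot: [0.089, 0.996, 0.0, 0.001]
contact_force: [4.0, 0.0, 2.1]
opening: 0.136
finger_force: 60.0
STAND eye x -101.41 F [3.89 0.72] 2.08 M [ 0.05 -0.77  0.04]
```

```bash
python3 -m inch '-1 -0.0005 0 -0.001 0 0 0;-1 0 0 -0.0005 0 0 0;-1 0 0 0 0 0 0;-1 0 0 0 0 0 0;-1 0 0 0 0 0 0'>/dev/null ; python3 f.py; python3 -m inch '-1 0 0 0 0 0 0;-1 0 0 0 0 0 0;-1 0 0 0 0 0 0;-1 0 0 0 0 0 0' 10; python3 f.py; python3 -m inch '-1 0 0 0 0 0 0;-1 0 0 0 0 0 0;-1 0 0 0 0 0 0' 3; python3 f.py
```

```text
STAND eye x -101.63 F [4.29 1.27] -3.01 M [ 0.27 -0.63  0.02]
clock: 14.98
tool_pos: [0.5794, -0.0647, 0.174]
eef_rot: [0.09, 0.996, -0.0, -0.0]
contact_force: [2.7, 0.7, -1.2]
opening: 0.14
finger_force: 10.0
STAND eye x -101.68 F [2.54 1.21] -1.22 M [ 0.18 -0.62 -0.  ]
clock: 15.23
tool_pos: [0.5794, -0.0647, 0.174]
eef_rot: [0.09, 0.996, -0.0, -0.0]
contact_force: [2.1, 0.7, -1.5]
opening: 0.132
finger_force: 3.0
STAND eye x -101.69 F [1.99 1.05] -1.53 M [ 0.18 -0.57  0.  ]
```

```bash
python3 -m inch '-1 -0.001 0 0 0 0 0;-1 0 0 0 0 0 0;-1 0 0 0 0 0 0;-0.5 0 0 0 0 0 0;-0.5 0 0 0 0 0 0;-0.5 0 0 0 0 0 0;-0.5 0 0 0 0 0 0;-0.5 0 0 0 0 0 0'; python3 f.py; python3 - <<'E'
from h import *
o=[]
for n,(v,u) in {"scene":(160,260),"side":(120,180)}.items():
    p,d=snapshot(n);np.savez(f"pics/{n}_e.npz",p=p,d=d);o.append(cv2.resize(p[v:v+112,u:u+150],(400,300),interpolation=3))
cv2.imwrite("pics/ee.png",(np.hstack(o).astype(float)**.6*255**.4).astype('uint8')[:,:,::-1])
E
```

```text
clock: 15.9
tool_pos: [0.5805, -0.0651, 0.174]
eef_rot: [0.09, 0.996, -0.0, -0.0]
contact_force: [-0.2, -0.3, -0.0]
opening: 0.249
finger_force: 0.0
STAND eye x -100.6 F [-0.19 -0.3 ] -0.02 M [ 0.02 -0.07 -0.01]
```

View pics/ee.png

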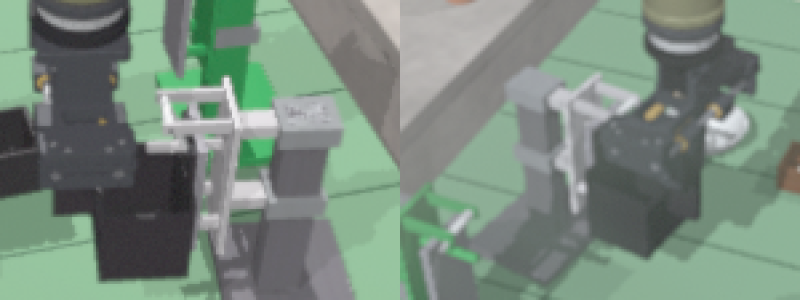

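Released: bin hangs upright on the peg at (150,200), zero tool force. Withdraw straight up.

```bash
python3 -m inch '0 0 0 0 0 0 0;0 0 0 0 0 0 0;0 0 0 0 0 0 0;0 0 0 -0.005 0 0 0;0 0 0 -0.015 0 0 0;0 0 0 -0.03 0 0 0;0 0 0 -0.03 0 0 0;0 0 0 -0.03 0 0 0;0 0.03 0 0 0 0 0;0 0.04 0 0 0 0 0;0 0.04 0 0 0 0 0;0 0.03 0 0 0 0 0;0 0 0 0 0 0 0;0 0 0 0 0 0 0'; python3 - <<'E'
from h import *
o=[]
yaw=np.radians(-10.2);R=np.array([[np.cos(yaw),np.sin(yaw)],[-np.sin(yaw),np.cos(yaw)]])
for n,(v,u) in {"scene":(160,260),"side":(120,180)}.items():
    p,d=snapshot(n);o.append(cv2.resize(p[v:v+112,u:u+150],(400,300),interpolation=3))
    w=cloud(n,p,d)*1000;w[...,:2]=(w[...,:2]-[772.4,-97.3])@R.T;P=p.astype(int)
    b=(w[...,0]<-95)&(w[...,0]>-260)&(abs(w[...,1])<70)&(w[...,2]>60)&(w[...,2]<210)&(P.max(2)<60)
    q=w[b];print(n,cv2.minAreaRect(q[:,:2].astype(np.float32)),np.percentile(q[:,2],[.5,99.5]))
    f=q[(q[:,2]>180)&(q[:,0]<-165)];print(" fin top z at front/back",[np.percentile(f[(f[:,0]>a)&(f[:,0]<a+12),2],95) for a in(-213,-203,-191) if ((f[:,0]>a)&(f[:,0]<a+12)).any()])
cv2.imwrite("pics/ff.png",(np.hstack(o).astype(float)**.6*255**.4).astype('uint8')[:,:,::-1])
E
```

```text
clock: 17.17
tool_pos: [0.4417, -0.04, 0.2846]
eef_rot: [0.089, 0.996, -0.001, 0.0]
contact_force: [1.2, -0.6, -0.3]
opening: 0.502
finger_force: 0.0
scene ((-154.89151000976562, -4.4473114013671875), (115.09615325927734, 93.90695190429688), 0.2873331904411316) [ 76.06216671 199.64749037]
 fin top z at front/back [np.float64(187.2387747940701), np.float64(187.7338272009214), np.float64(186.5488967373317)]
side ((-156.95147705078125, 4.3742828369140625), (93.1797103881836, 113.98052215576172), 86.50016021728516) [ 75.65751941 193.35449721]
 fin top z at front/back [np.float64(186.03600577843395), np.float64(185.086291063772), np.float64(185.56001361343334)]
```

View pics/ff.png

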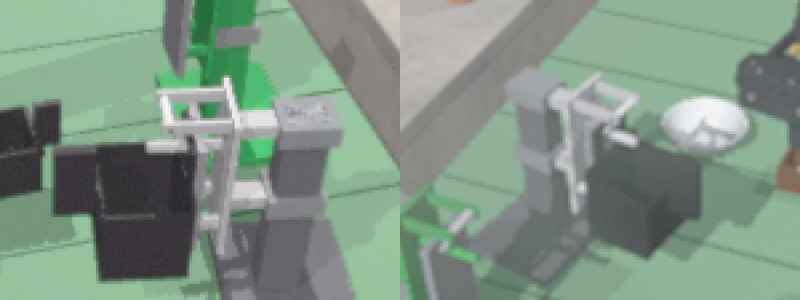

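The bin hangs level on the peg: lug top at about 200 mm and fin top at about 186 mm, both as expected. The flap hangs in front of the lug and the robot is clear.

```bash
python3 -c "
from plant import r
print(r.finish_job())"
```

```text
the job is handed in; nothing more can be done
None
```

The larger black bin hangs upright on the grey stand's peg, caught between flap and plate, with a peak measured push of about 11 N against the 16 N limit; the bystanders were never approached, and the job was handed in at about 17 s.

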